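Switch off the dishwasher at its locking lever

ROBOT

A 6-joint arm with a two-finger parallel gripper is mounted at the origin on a cart in front of the work surface, level with it; the furniture and walls round the work are solid. World frame = base frame: x ahead of the robot, y to its left, z up, the work surface at z = 0. Lengths are in m, angles in degrees, forces in N, time in s.
With the tool pointing down it reaches from about 0.4 to 0.825 m from the base axis. Payload 7 kg.
Tool frame: the origin (TCP) lies midway between the tips of the shut fingers; the grasp point (between the pads) lies r.grip_depth behind it (r.grip_depth is the distance from the TCP to the grasp point, in m); z points along the fingers, y is the line along which they close (so a half turn about z gives the same grasp; the last joint's range is limited). The gripper opens to 88 mm and grips with 3 to 60 N. Pads are 19 mm wide; open, the fingers measure 130 mm over their backs; the gripper's body (78 mm by 193 mm) begins 47 mm behind the grasp point.
Start: joints at [-56.431, 20.546, 0.682, 0, -70.136, -16.507], TCP at [0.198, -0.645, 0.227] pointing down, gripper open.
Joint ranges: [-176.03, 176.03], [-82.01, 121.73], [-58.28, 71.71], [-173.87, 95.51], [-174.79, -0.11], [-173.66, 173.66]. Speed limits (degrees/s): [136.94, 136.94, 172.46, 180, 180, 180].

INTERFACE

Orientations are given as [roll, pitch, yaw] about the fixed x, y, z axes, in that order (R = Rz(yaw) Ry(pitch) Rx(roll)).
In Python, from plant import r gives the robot as it stands.
- The arm moves only by the tool drive_effector, called after ">>>" by a JSON object that holds its "fn" and its "kwargs". Schema: {"type":"object","properties":{"segments":{"type":"array","items":{"type":"array","items":{"type":"array","items":{"type":"number"},"minItems":6,"maxItems":6},"minItems":1,"maxItems":12},"minItems":1,"maxItems":1},"aperture":{"type":"number"},"squeeze":{"type":"number"},"only":{"type":"string"},"quiet":{"type":"boolean"},"lines":{"type":"string"}},"required":["segments"],"additionalProperties":false}. segments is a list that holds a single list of rows (three levels of brackets), with 1 to 12 rows, each of 6 numbers: dx, dy, dz in a scale on which 1.0 is 0.75 m, then a rotation vector rx, ry, rz in fractions of the full range, 1 being 120 degrees; each row is the pose to reach, as a shift and turn from the pose commanded when the call began, along the tool's axes at that moment; what a row does not reach only later rows make up. A row lasts 1/12 s, in which the tool goes at most 0.0417 m and 7.16 degrees, less where a joint would pass 70% of its speed; a pose out of reach is approached as far as the arm can. aperture is the finger opening in m, set as the call begins (left out keeps the last). The fingers move at their own pace and stop on an object; squeeze is the grip in N (left out, the last holds). Time passes only in rows, so rows that do not move let the fingers close. The tool returns the time, the measured TCP pose, the force, the opening and the grip force at its end. only (a regular expression) keeps the lines of the reply that match it, lines (a string "A,B") keeps lines A to B, and quiet returns only ok. Input that does not fit is refused with a message, and nothing moves.
- r.get_state(): the state, without advancing time (a new reading comes with each control period).
- r.capture(name): name is "scene" or "side" or "wrist"; returns a dict with "frame" (400x640x3 uint8, red, green, blue), "z_map" (400x640 float32, m along the optical axis (not along the pixel's ray), 0 where there is no reading), "fx", "fy", "cx", "cy" (pixels), "cam_to_world" (4x4, takes a point from camera to world coordinates). Camera axes: x right, y down, z forward; pixel columns grow to the right and rows downward; lengths in m; the calibration is good to about 2 mm. The wrist camera is an equidistant fisheye: a pixel r from the principal point sees the ray r / f radians off the axis. A picture is of the moment at which its call begins.
- r.close_job(): hands the job in; it is judged then, once.
The state is a dict: "time_s": time; "joints": joint angles; "qd": joint speeds; "joint_torque": joint torques, N m; "tcp_pos": TCP position; "eef_rot": TCP orientation; "contact_force": force on the tool from outside, world axes, zero at the start; "moment": the same for the moment, N m; "gripper_width": finger opening in m; "gripper_force": force on a finger pad.
Only numpy, scipy, OpenCV 4.12 (cv2) and the standard library are available. Lean on these libraries where they do the work, as an engineer would, in place of code of your own. Each camera call takes 0.05 s, during which the arm holds its last target. There are 200 camera calls.

TASK

Switch the dishwasher off at its isolator, the grey box with a lever that is screwed to the worktop: lift the black sleeve on the lever to unlock it, throw the lever fully over to its other side, and let the sleeve drop all the way back down so that the lever is locked there. Let go, and leave the jars and the mug standing where they are.

Things in the scene. Friction and masses are not known exactly. Their poses are not given: they have to be found in the camera images.
- isolator: Grey box 115 x 150 mm (foot 135 x 170), 44 mm high, fixed to the worktop; its place and turn vary. Origin: centre of underside. Unturned, x (short side) points away from the robot, y (long side) to the robot's left; z up. The lever stands at its middle and swings in the box's y-z plane between two steel gate plates (outer faces at x = +-22.5 mm, up to 53 mm from the hinge axis).
- lever_hinge (a point): The hinge point of the lever, 40 mm above the worktop over the box's centre; the hinge axis is the box's x axis. Axes as the box's.
- lever (a joint): Lever angle, rad; turns about the box's +x axis. 0: leaning 30 degrees from upright to the box's +y side (on, the start). 1.047: leaning 30 degrees to the -y side (off), the end stop. Slight friction (0.04 N m) holds it where it is left. With the sleeve down it is locked at either end (play up to 0.1 rad).
- sleeve (a joint): Lift of the sleeve along the lever, m: 0 down (locked), 0.020 at its stop. From 0.014 up its cross pin clears the gate's ridge and the lever is free to swing. A spring pulls it down (about 4 N at 0, 6 N at its stop). Let go at either end of the swing, it drops home by itself.
- sleeve_grip (a point): Centre of the sleeve's black ribbed grip, a cylinder 36 mm across, 52 mm long, on the lever's axis, 90 mm from the hinge when down. z points outward along the lever, x along the hinge axis. Beyond it the bare steel lever tip (20 mm across) ends 136 mm from the hinge. A steel pin, 62 mm long, parallel to the hinge axis, crosses the sleeve 42 mm from the hinge.
- glass_jar: Empty clear glass jar with a grey lid, 72 mm diameter, 112 mm high; loose bystander. Origin: centre of its underside.
- mug_coffee: Striped mug, 84 x 117 x 95 mm; loose bystander. Origin: underside.
- honey_jar: Honey jar with a black lid, 63 mm diameter, 94 mm high; loose bystander. Origin: centre of its underside.

How it is judged:
By the outcome, as a careful person would: the job done as asked, in the order asked, and still so for the second after the job is handed in, with the robot touching nothing.
It also fails if it takes over 38 s, if anything falls off the work surface, if the arm or the gripper's body presses on something with over 40 N, if the wrist force passes 120 N, or if a joint passes its speed limit or range.

## Working session

There is one attempt and no reset: what is moved stays moved. The work goes in short steps, Python scripts to look and compute and a tool call to move; the robot and the scene stay as the last step left them, time stands still between calls to the robot, and variables do not carry over. Pictures are saved under pics/ and viewed, at most 10 in all, crops included, and the job is handed in when it is done.

```bash
ls; mkdir -p pics; python3 - <<'E'
from plant import r
import cv2,numpy as np
print(r.get_state(), r.grip_depth)
for n in("scene","side"):
    c=r.capture(n); cv2.imwrite(f"pics/{n}0.png",c["frame"][:,:,::-1]); np.savez(f"{n}0.npz",**c); print(n,c["fx"],c["cx"],c["cam_to_world"])
E
```

```text
pics
plant.py
{'time_s': 0.0, 'joints': array([-5.64310103e+01,  2.05905394e+01,  6.32784668e-01, -1.96045739e-02,
       -7.01349360e+01, -1.65066644e+01]), 'qd': array([ 0.01431823, -0.04227841, -0.02706199, -0.09334448,  0.01177933,
       -0.01071214]), 'joint_torque': array([ 2.99754516e-03, -5.82716417e+01,  2.93052417e+01,  6.99702457e+00,
        6.89351640e-03, -1.69596965e-04]), 'tcp_pos': array([ 0.19787598, -0.64482992,  0.2256269 ]), 'eef_rot': array([ 1.79905893e+02, -8.66845482e-03, -1.62944344e+02]), 'contact_force': array([-0.32330831,  0.07518545,  0.33232233]), 'moment': array([ 0.07234282, -0.01254747,  0.06293268]), 'gripper_force': 0.0, 'gripper_width': 0.08759416911636676} 0.0188
scene 383.45586092754957 322.9725948914106 [[-0.77964826 -0.45095182  0.43450093  0.05764641]
 [-0.62619578  0.56722502 -0.53491553  0.77189503]
 [-0.00523867 -0.68912861 -0.72462012  0.71952034]
 [ 0.          0.          0.          1.        ]]
side 454.21727231015336 316.13721912301014 [[ 0.99528062  0.04378069 -0.08660102  0.46705199]
 [ 0.09668856 -0.52315046  0.84673781 -0.41538352]
 [-0.0082346  -0.85111506 -0.52491461  0.56234354]
 [ 0.          0.          0.          1.        ]]
```

View pics/scene0.png

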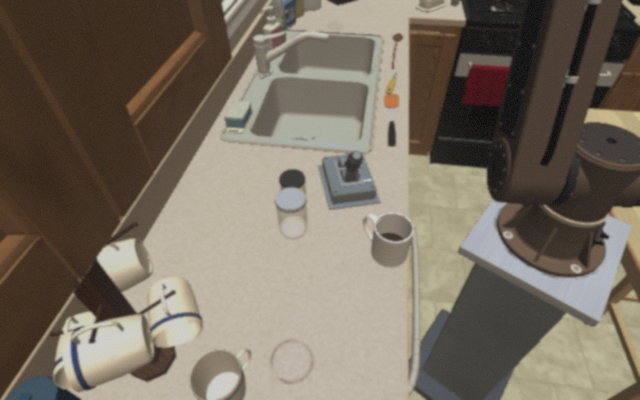

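View pics/side0.png

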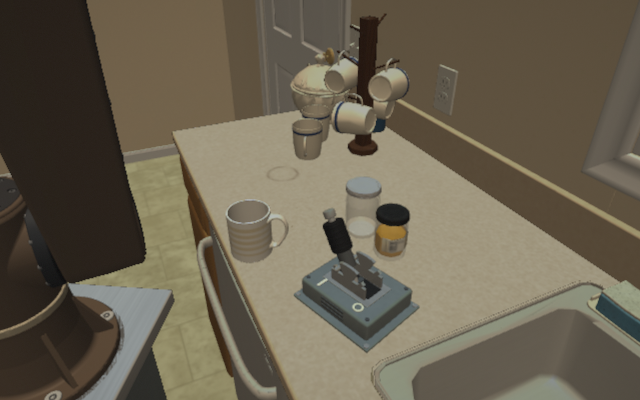

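Scene: isolator at about (350,180), lever leaning toward the jars/mug side; glass jar (291,212), honey (292,182), mug (391,240). Side: isolator (357,295), black grip (337,235), mug (250,230), jars (363,205), (392,230).

```bash
cat > h.py <<'E'
import numpy as np
def cloud(c):
    z=c["z_map"]; v,u=np.nonzero(z>0); d=z[v,u]
    P=np.stack([(u-c["cx"])/c["fx"]*d,(v-c["cy"])/c["fy"]*d,d,np.ones_like(d)])
    return (c["cam_to_world"]@P)[:3].T,np.asarray(c["frame"])[v,u].astype(int),u,v
E
python3 - <<'E'
import numpy as np,cv2
from h import *
for n in("scene","side"):
    P,C,u,v=cloud(np.load(n+"0.npz"))
    px={"scene":[(391,240),(291,212),(292,182),(352,158),(350,180)],"side":[(250,230),(363,187),(392,213),(337,235),(329,213),(357,310)]}[n]
    for a,b in px:
        m=(u==a)&(v==b); print(n,a,b,P[m].round(3))
    box=dict(scene=(318,382,148,208),side=(293,420,250,345))[n]
    w=(u>box[0])&(u<box[1])&(v>box[2])&(v<box[3])
    m=w&(P[:,2]>.036)&(P[:,2]<.049)
    print("top",m.sum(),cv2.minAreaRect(P[m][:,:2].astype(np.float32)),np.median(P[m][:,2]))
    m=w&(P[:,2]>.004)&(P[:,2]<.06)
    print("foot",m.sum(),cv2.minAreaRect(P[m][:,:2].astype(np.float32)), P[m].min(0),P[m].max(0))
    m=(P[:,2]>.02)&(P[:,2]<.3)&(P[:,0]>.3)&(P[:,0]<.85)&(abs(P[:,1])<.45)
    Q=(P[m]); g=np.zeros((90,56),int)-1
    for p in Q:
        i=int((p[1]+.45)/.01);j=int((p[0]-.3)/.01)
        g[i,j]=max(g[i,j],int(p[2]*100))
    for i in range(89,-1,-1):
        if (g[i]>=0).any(): print("%.2f"%(i*.01-.45),''.join('  .' if x<0 else '%3d'%x for x in g[i]))
E
```

```text
scene 391 240 [[0.273 0.264 0.027]]
scene 291 212 [[0.458 0.389 0.103]]
scene 292 182 [[0.528 0.309 0.091]]
scene 352 158 [[0.43  0.207 0.148]]
scene 350 180 [[0.451 0.178 0.045]]
top 1300 ((0.474916934967041, 0.15578848123550415), (0.1148994043469429, 0.15306904911994934), 48.747344970703125) 0.04354747255112357
foot 2191 ((0.48999640345573425, 0.13447009027004242), (0.15321053564548492, 0.23613408207893372), 39.389068603515625) [ 0.36868957 -0.00343387  0.00401565] [0.62226319 0.25709297 0.05991074]
0.44   .  .  .  .  .  .  .  .  .  .  .  .  .  .  .  .  .  .  .  .  .  .  .  .  .  .  .  .  .  .  .  .  .  .  .  .  .  .  .  .  .  .  .  .  .  .  .  .  .  .  .  . 10 10  .  .
0.43   .  .  .  .  .  .  .  .  .  .  .  .  .  .  .  .  .  .  .  .  .  .  .  .  .  .  .  .  .  .  .  .  .  .  .  .  .  .  .  .  .  .  .  .  .  .  .  .  .  .  .  .  . 10  .  .
0.42   .  .  .  .  .  .  .  .  .  .  .  .  .  .  .  .  .  .  .  .  .  .  .  .  .  .  .  .  .  .  .  .  .  .  .  .  .  .  .  .  .  .  .  .  .  .  .  .  .  .  .  .  . 10 10  .
0.41   .  .  .  .  .  .  .  .  .  .  .  .  .  .  .  .  .  .  .  .  .  .
[... 12636 characters left out ...]
.  .
0.09   .  .  .  .  .  .  .  .  .  .  .  .  .  .  2  4  4  4  4  4  4  4  4  .  .  .  .  .  .  .  .  .  .  .  .  .  .  .  .  .  .  .  .  .  .  .  .  .  .  .  .  .  .  .  .  .
0.08   .  .  .  .  .  .  .  .  .  .  .  .  .  .  .  .  4  4  4  4  4  4  .  .  .  .  .  .  .  .  .  .  .  .  .  .  .  .  .  .  .  .  .  .  .  .  .  .  .  .  .  .  .  .  .  .
0.07   .  .  .  .  .  .  .  .  .  .  .  .  .  .  .  .  .  4  4  4  4  .  .  .  .  .  .  .  .  .  .  .  .  .  .  .  .  .  .  .  .  .  .  .  .  .  .  .  .  .  .  .  .  .  .  .
0.06   .  .  .  .  .  .  .  .  .  .  .  .  .  .  .  .  .  .  4  4  .  .  .  .  .  .  .  .  .  .  .  .  .  .  .  .  .  .  .  .  .  .  .  .  .  .  .  .  .  .  .  .  .  .  .  .
```

```bash
cat >> h.py <<'E'
from scipy.spatial.transform import Rotation as R
YB=np.radians(48.8); H=np.array([.474,.1555,.040])
xb=np.array([np.cos(YB),np.sin(YB),0]); yb=np.array([-np.sin(YB),np.cos(YB),0]); zb=np.array([0,0,1.])
def lever(deg,s):   # deg = lean to +y; tool pose along the lever, TCP s from the hinge
    a=np.radians(deg); l=np.sin(a)*yb+np.cos(a)*zb
    return H+s*l, np.stack([np.cross(xb,l),-xb,-l],1)
def delta(r,p,M):
    s=r.get_state(); T=R.from_euler('xyz',s["eef_rot"],degrees=True)
    print("d",T.inv().apply(np.array(p)-s["tcp_pos"]).round(4),"rv",(T.inv()*R.from_matrix(M)).as_rotvec(degrees=True).round(2))
E
python3 - <<'E'
from plant import r
from h import *
M=R.from_euler('xyz',[180,0,-103],degrees=True).as_matrix()
delta(r,[.5,-.35,.33],M)
E
```

```text
d [-0.3753  0.1935 -0.104 ] rv [ 8.000e-02  4.000e-02 -5.994e+01]
```

The manual's scale: shifts go in shares of 0.75 m and turns go in shares of 120 degrees. Converting my numbers, -0.375 m is -0.5, 0.194 m is 0.2587, -60 degrees is -0.5.

>>> {"fn": "drive_effector", "kwargs": {"segments": [[[-0.0267,0.0133,-0.04,0,0,-0.0417],[-0.5,0.2587,-0.1387,0,0,-0.5],[-0.5,0.2587,-0.1387,0,0,-0.5],[-0.5,0.2587,-0.1387,0,0,-0.5],[-0.5,0.2587,-0.1387,0,0,-0.5],[-0.5,0.2587,-0.1387,0,0,-0.5],[-0.5,0.2587,-0.1387,0,0,-0.5],[-0.5,0.2587,-0.1387,0,0,-0.5],[-0.5,0.2587,-0.1387,0,0,-0.5],[-0.5,0.2587,-0.1387,0,0,-0.5],[-0.5,0.2587,-0.1387,0,0,-0.5],[-0.5,0.2587,-0.1387,0,0,-0.5]]], "aperture": 0.088, "squeeze": 40}}

```text
time_s: 1.1
tcp_pos: [0.5033, -0.3463, 0.3311]
eef_rot: [-179.9, 0.0, -102.7]
contact_force: [0.8, -1.6, -0.4]
gripper_width: 0.0877
gripper_force: 0.0
```

```bash
python3 - <<'E'
from plant import r
from h import *
print(r.get_state()["joints"].round(1))
p,M=lever(0,.25); delta(r,p+[-.03,.02,.01],M)
E
```

```text
[-16.3  11.8   2.   -0.  -80.2   3.6]
d [-0.496   0.1726  0.031 ] rv [-8.000e-02 -2.000e-02 -6.149e+01]
```

In the tool's units: -0.5 m is -0.6667, 0.173 m is 0.2307, -61.5 degrees is -0.5125.

>>> {"fn": "drive_effector", "kwargs": {"segments": [[[-0.6667,0.2307,0.0413,0,0,-0.5125],[-0.6667,0.2307,0.0413,0,0,-0.5125],[-0.6667,0.2307,0.0413,0,0,-0.5125],[-0.6667,0.2307,0.0413,0,0,-0.5125],[-0.6667,0.2307,0.0413,0,0,-0.5125],[-0.6667,0.2307,0.0413,0,0,-0.5125],[-0.6667,0.2307,0.0413,0,0,-0.5125],[-0.6667,0.2307,0.0413,0,0,-0.5125],[-0.6667,0.2307,0.0413,0,0,-0.5125],[-0.6667,0.2307,0.0413,0,0,-0.5125],[-0.6667,0.2307,0.0413,0,0,-0.5125],[-0.6667,0.2307,0.0413,0,0,-0.5125]]]}}

```text
time_s: 2.1
tcp_pos: [0.4452, 0.1481, 0.3013]
eef_rot: [-180.0, 0.0, -41.4]
contact_force: [1.3, -0.5, -0.7]
gripper_width: 0.088
gripper_force: 0.0
```

>>> {"fn": "drive_effector", "kwargs": {"segments": [[[0,0,0,0,0,0]]]}}

```text
time_s: 2.18
tcp_pos: [0.4452, 0.1517, 0.3004]
eef_rot: [180.0, 0.1, -41.2]
contact_force: [1.1, -1.3, -0.1]
gripper_width: 0.0877
gripper_force: 0.0
```

```bash
python3 - <<'E'
from plant import r
from h import *
print(r.get_state()["joints"].round(1))
p,M=lever(30,.19); delta(r,p,M); print(p)
E
```

```text
[ 42.8  -1.7 -16.9  -0.1 -74.8   6. ]
d [-0.0758 -0.0219  0.0959] rv [0.000e+00 3.005e+01 3.000e-02]
[0.40252058 0.2180755  0.20454483]
```

In the tool's units: 0.095 m is 0.1267, 0.08 m is 0.1067, 30 degrees is 0.25.

>>> {"fn": "drive_effector", "kwargs": {"segments": [[[-0.04,-0.0133,0.0267,0,0.0583,0],[-0.0667,-0.0293,0.0667,0,0.1167,0],[-0.1013,-0.0293,0.1067,0,0.175,0],[-0.1013,-0.0293,0.1267,0,0.2333,0],[-0.1013,-0.0293,0.1267,0,0.25,0],[-0.1013,-0.0293,0.1267,0,0.25,0],[-0.1013,-0.0293,0.1267,0,0.25,0],[-0.1013,-0.0293,0.1267,0,0.25,0]]]}}

```text
time_s: 2.85
tcp_pos: [0.4036, 0.2136, 0.2063]
eef_rot: [179.9, -29.9, -41.3]
contact_force: [-0.1, -0.8, 1.0]
gripper_width: 0.0875
gripper_force: 0.0
```

```bash
python3 - <<'E'
from plant import r
from h import *
import cv2
print(r.get_state()["joints"].round(1))
p,M=lever(30,.19); delta(r,p,M)
p,M=lever(30,.078); delta(r,p,M)
c=r.capture("wrist"); cv2.imwrite("pics/w1.png",c["frame"][:,:,::-1])
c=r.capture("side"); cv2.imwrite("pics/s1.png",c["frame"][:,:,::-1])
E
```

```text
[ 75.    0.3 -45.7  30.4 -62.  -45.1]
d [-0.0041 -0.0027 -0.0003] rv [ 0.13  0.08 -0.12]
d [-0.004  -0.0029  0.1117] rv [ 0.13  0.08 -0.12]
```

View pics/w1.png

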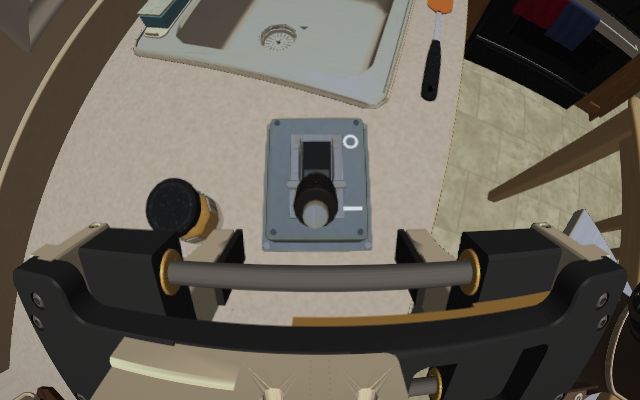

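View pics/s1.png

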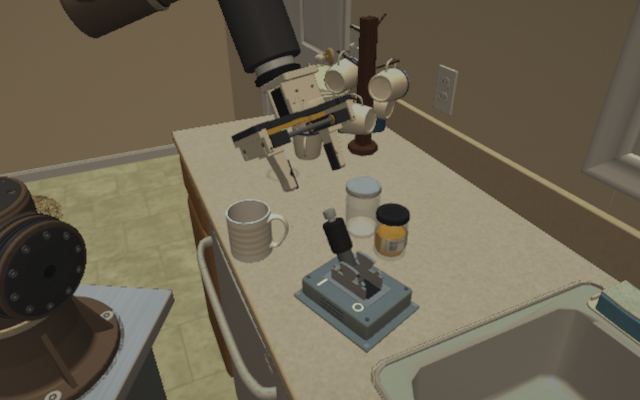

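Wrist view: the lever tip (315,212) lies centred between the fingers (230 / 410), and the box is aligned with the tool. The side view shows the gripper clear of the jars and mug.

>>> {"fn": "drive_effector", "kwargs": {"segments": [[[-0.004,-0.0027,0.0267,0,0,0],[-0.004,-0.0027,0.0533,0,0,0],[-0.004,-0.0027,0.0733,0,0,0],[-0.004,-0.0027,0.0733,0,0,0],[-0.004,-0.0027,0.0733,0,0,0]]]}}

```text
time_s: 3.37
tcp_pos: [0.4245, 0.1972, 0.1577]
eef_rot: [-180.0, -30.0, -41.6]
contact_force: [-1.0, 0.7, 1.3]
gripper_width: 0.0878
gripper_force: 0.0
```

```bash
python3 - <<'E'
from plant import r
from h import *
p,M=lever(30,.078); delta(r,p,M)
E
```

```text
d [-0.0028 -0.0014  0.0563] rv [ 0.2   0.03 -0.38]
```

In the tool's units: 0.056 m is 0.0747, 0.04 m is 0.0533.

>>> {"fn": "drive_effector", "kwargs": {"segments": [[[-0.0013,-0.0013,0.0267,0,0,0],[-0.0027,-0.0013,0.0533,0,0,0],[-0.0027,-0.0013,0.0747,0,0,0],[-0.0027,-0.0013,0.0747,0,0,0],[-0.0027,-0.0013,0.0747,0,0,0],[-0.0027,-0.0013,0.0747,0,0,0]]]}}

```text
time_s: 3.87
tcp_pos: [0.4447, 0.1825, 0.1091]
eef_rot: [-179.8, -30.0, -41.5]
contact_force: [0.0, -0.6, 0.3]
gripper_width: 0.0877
gripper_force: 0.0
```

```bash
python3 - <<'E'
from plant import r
from h import *
p,M=lever(30,.078); delta(r,p,M)
E
```

```text
d [-0.      0.0011  0.0018] rv [ 0.02  0.01 -0.3 ]
```

>>> {"fn": "drive_effector", "kwargs": {"segments": [[[0,0,0,0,0,0],[0,0,0,0,0,0],[0,0,0,0,0,0],[0,0,0,0,0,0],[0,0,0,0,0,0],[0,0,0,0,0,0]]], "aperture": 0.02, "squeeze": 40}}

```text
time_s: 4.37
tcp_pos: [0.444, 0.1818, 0.1078]
eef_rot: [-180.0, -30.0, -41.4]
contact_force: [0.7, 0.0, -0.1]
gripper_width: 0.0533
gripper_force: 0.0
```

```bash
python3 - <<'E'
from plant import r
from h import *
import cv2
p,M=lever(30,.078); delta(r,p,M)
print(r.get_state()["moment"])
c=r.capture("side"); cv2.imwrite("pics/s2.png",cv2.resize(c["frame"][100:320,200:460,::-1],None,fx=2.2,fy=2.2))
E
```

```text
d [0.0006 0.     0.0006] rv [ 0.11 -0.   -0.2 ]
[1.11305443 1.35813604 0.01700009]
```

View pics/s2.png

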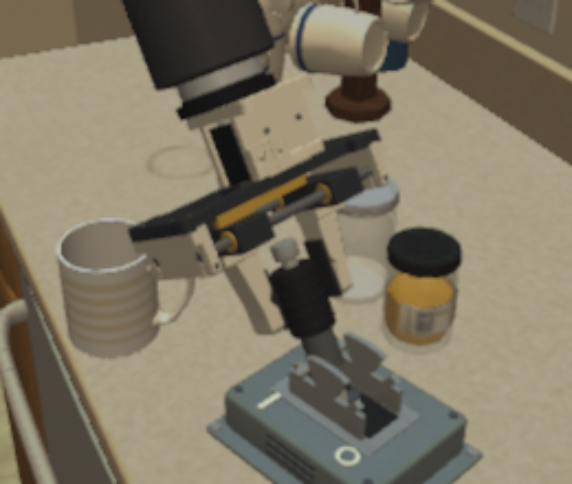

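The fingers straddle the black grip (305,300 in the crop), and the gripper body is clear of the lever tip (287,250), mug and jar. The fingers are still closing.

>>> {"fn": "drive_effector", "kwargs": {"segments": [[[0,0,0,0,0,0],[0,0,0,0,0,0],[0,0,0,0,0,0],[0,0,0,0,0,0],[0,0,0,0,0,0],[0,0,0,0,0,0]]]}}

```text
time_s: 4.92
tcp_pos: [0.4443, 0.1821, 0.1077]
eef_rot: [-180.0, -30.0, -41.4]
contact_force: [5.3, 1.2, -2.8]
gripper_width: 0.0356
gripper_force: 40.0
```

Gripped (35.6 mm). Lift by 18 mm along the lever.

In the tool's units: -0.018 m is -0.024, -0.012 m is -0.016.

>>> {"fn": "drive_effector", "kwargs": {"segments": [[[0,0,-0.008,0,0,0],[0,0,-0.016,0,0,0],[0,0,-0.024,0,0,0],[0,0,-0.024,0,0,0],[0,0,-0.024,0,0,0],[0,0,-0.024,0,0,0]]]}}

```text
time_s: 5.42
tcp_pos: [0.4375, 0.1879, 0.1231]
eef_rot: [-180.0, -30.0, -41.4]
contact_force: [6.9, 0.9, -4.3]
gripper_width: 0.0354
gripper_force: 40.0
```

```bash
python3 - <<'E'
from plant import r
from h import *
s=r.get_state(); print((s["tcp_pos"]-H)@lever(30,1)[1], s["joints"].round(1)); p,M=lever(30,.096);print(M.T@s["contact_force"])
E
```

```text
[-0.00070243 -0.00034716 -0.09641562] [ 66.3   6.8 -54.3  40.8 -46.7 -50.9]
[ 1.80172483 -5.24029934  6.03481686]
```

In the tool's units: 0.0482 m is 0.0643, 0.0408 m is 0.0544, -30 degrees is -0.25.

>>> {"fn": "drive_effector", "kwargs": {"segments": [[[0.0112,0,0.0005,0,-0.0417,0],[0.0224,0,0.002,0,-0.0833,0],[0.0333,0,0.0044,0,-0.125,0],[0.044,0,0.0077,0,-0.1667,0],[0.0544,0,0.012,0,-0.2083,0],[0.0643,0,0.0172,0,-0.25,0],[0.0643,0,0.0172,0,-0.25,0],[0.0643,0,0.0172,0,-0.25,0]]]}}

```text
time_s: 6.08
tcp_pos: [0.4748, 0.1553, 0.1353]
eef_rot: [-179.9, 0.1, -41.8]
contact_force: [1.5, 7.4, -5.8]
gripper_width: 0.0354
gripper_force: 40.0
```

```bash
python3 - <<'E'
from plant import r
from h import *
s=r.get_state(); p,M=lever(0,1);print((s["tcp_pos"]-H)@M, s["joints"].round(1)); print(M.T@s["contact_force"])
E
```

```text
[ 0.00069739 -0.00037726 -0.0953099 ] [ 40.6   8.8 -28.4  -0.1 -52.8   7.7]
[-3.71326225 -6.58482764  5.83294697]
```

In the tool's units: 0.0499 m is 0.0665, 0.0482 m is 0.0643, -31.5 degrees is -0.2625.

>>> {"fn": "drive_effector", "kwargs": {"segments": [[[0.0112,0,0,0,-0.0417,0],[0.0224,0,0.0013,0,-0.0833,0],[0.0333,0,0.0037,0,-0.125,0],[0.044,0,0.0071,0,-0.1667,0],[0.0544,0,0.0113,0,-0.2083,0],[0.0643,0,0.0165,0,-0.25,0],[0.0665,0,0.0181,0,-0.2625,0],[0.0665,0,0.0181,0,-0.2625,0],[0.0665,0,0.0181,0,-0.2625,0]]]}}

```text
time_s: 6.83
tcp_pos: [0.5094, 0.1251, 0.1207]
eef_rot: [179.8, 31.8, -41.7]
contact_force: [-1.5, 12.1, -1.7]
gripper_width: 0.0355
gripper_force: 40.0
```

```bash
python3 - <<'E'
from plant import r
from h import *
s=r.get_state(); p,M=lever(-30,1);print((s["tcp_pos"]-H)@M, s["joints"].round(1)); print(M.T@s["contact_force"])
delta(r,*lever(-30,.078))
E
```

```text
[ 3.72618942e-05 -4.40402343e-04 -9.32436696e-02] [ 14.6  26.5  -1.9 -26.2 -81.6  42.3]
[-6.98984667 -8.12030327  6.05448657]
d [0.0004 0.0005 0.0152] rv [-0.08  1.78 -0.41]
```

>>> {"fn": "drive_effector", "kwargs": {"segments": [[[0,0,0,0,0,0],[0,0,0,0,0,0],[0,0,0,0,0,0],[0,0,0,0,0,0],[0,0,0,0,0,0],[0,0,0,0,0,0],[0,0,0,0,0,0],[0,0,0,0,0,0],[0,0,0,0,0,0]]], "aperture": 0.088}}

```text
time_s: 7.58
tcp_pos: [0.5109, 0.1226, 0.1226]
eef_rot: [180.0, 31.5, -41.4]
contact_force: [0.2, -0.0, 0.2]
gripper_width: 0.0859
gripper_force: 0.0
```

>>> {"fn": "drive_effector", "kwargs": {"segments": [[[0,0,-0.0267,0,0,0],[0,0,-0.06,0,0,0],[0,0,-0.1067,0,0,0],[0,0,-0.16,0,0,0],[0,0,-0.1867,0,0,0],[0,0,-0.1867,0,0,0],[0,0,-0.1867,0,0,0]]]}}

```text
time_s: 8.17
tcp_pos: [0.5665, 0.0739, 0.2428]
eef_rot: [-179.9, 31.4, -41.4]
contact_force: [0.0, 1.0, -0.4]
gripper_width: 0.0874
gripper_force: 0.0
```

```bash
python3 - <<'E'
from plant import r
from h import *
import cv2
c=r.capture("side"); cv2.imwrite("pics/s3.png",cv2.resize(c["frame"][100:350,200:470,::-1],None,fx=2.2,fy=2.2))
P,C,u,v=cloud(c); q=P-H; x,y,z=q@xb,q@yb,q@zb
ax=np.array([-.5,.866]); s=y*ax[0]+z*ax[1]; t=y*ax[1]-z*ax[0]
m=(abs(x)<.03)&(s>.055)&(s<.15)&(abs(t)<.035)
dark=m&(C.max(1)<60)
print("all s",np.percentile(s[m],[1,99]),"dark s",np.percentile(s[dark],[1,5,95,99]),"tip t",t[m&(s>.12)].mean())
for a in np.arange(.055,.15,.006):
    k=m&(s>=a)&(s<a+.006)
    if k.any(): print("%.3f n%d t %.4f x %.4f..%.4f col %d"%(a,k.sum(),t[k].mean(),x[k].min(),x[k].max(),C[k].mean()))
E
```

```text
all s [0.05686913 0.1366692 ] dark s [0.05598543 0.06742526 0.11635837 0.11692301] tip t 0.00028598765912710074
0.055 n20 t -0.0008 x -0.0129..-0.0057 col 33
0.061 n13 t -0.0022 x -0.0166..-0.0088 col 23
0.067 n49 t -0.0020 x -0.0177..0.0026 col 25
0.073 n55 t -0.0008 x -0.0172..-0.0023 col 20
0.079 n63 t -0.0012 x -0.0173..0.0033 col 26
0.085 n51 t -0.0020 x -0.0179..0.0000 col 22
0.091 n66 t -0.0008 x -0.0179..-0.0003 col 25
0.097 n62 t -0.0005 x -0.0172..-0.0002 col 24
0.103 n55 t -0.0024 x -0.0174..-0.0014 col 21
0.109 n125 t -0.0001 x -0.0174..0.0115 col 31
0.115 n167 t -0.0000 x -0.0165..0.0131 col 37
0.121 n21 t 0.0003 x -0.0090..-0.0012 col 67
0.127 n40 t 0.0001 x -0.0101..0.0011 col 78
0.133 n110 t 0.0004 x -0.0088..0.0100 col 118
```

View pics/s3.png

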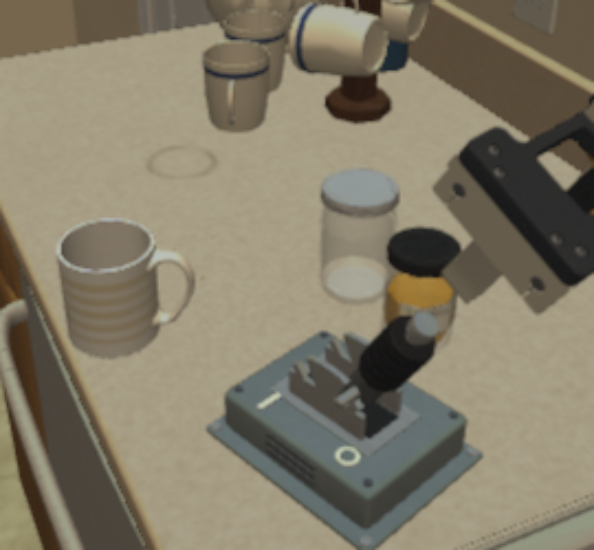

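The lever now leans to its other side (425,325 in the crop). The grip's outer end is about 116 mm from the hinge, so the sleeve is fully down. The jars and mug haven't moved, and the gripper is clear.

>>> {"fn": "drive_effector", "kwargs": {"segments": [[[0,0,0,0,0,0],[0,0,0,0,0,0],[0,0,0,0,0,0]]]}}

```text
time_s: 8.47
tcp_pos: [0.5651, 0.0746, 0.2412]
eef_rot: [179.9, 31.6, -41.5]
contact_force: [-1.0, -0.2, -1.1]
gripper_width: 0.0877
gripper_force: 0.0
```

```bash
python3 -c "
from plant import r
print(r.close_job())"
```

```text
the job is handed in; nothing more can be done
None
```

The dishwasher isolator is off: the lever is fully over on its other side with the sleeve back down, the arm is clear, the jars and mug are where they were, and I handed the job in at about 8.5 s; no verdict came back.

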